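Set and clamp the slotted bracket of a jar holder

ROBOT

A 6-joint arm with a two-finger parallel gripper is mounted at the origin on a cart in front of the work surface, level with it; the furniture and walls round the work are solid. World frame = base frame: x ahead of the robot, y to its left, z up, the work surface at z = 0. Lengths are in m, angles in rad, forces in N, time in s.
With the tool pointing down it reaches from about 0.275 to 1 m from the base axis. Payload 8.4 kg.
Tool frame: the origin (TCP) lies between the finger pads; the fingertips stand 14 mm ahead of it and the grasp point (between the pads) lies 5 mm behind it (r.tip_reach is the distance from the TCP to the fingertips, in m); x points along the fingers, y is the direction in which the jaws open and shut, and the axes are right-handed (so a half turn about x gives the same grasp; the last joint's range is limited). The gripper opens to 85 mm and grips with 20 to 120 N. Pads are 22 mm wide; open, the fingers measure 114 mm over their backs; the gripper's body (76 mm by 85 mm) begins 54 mm behind the grasp point. The pads swing forward as they close: fully open they stand 13 mm farther back than shut.
Start: joints at [1.227, 0.353, 1.633, -0, 1.155, -0.002], TCP at [0.209, 0.589, 0.245] pointing down, gripper open.
Joint ranges: [-2.63, 2.63], [-0.92, 2.1], [0.06, 2.66], [-1.3, 4.44], [0, 2.69], [-3.02, 3.02]. Speed limits (rad/s): [2.22, 2.22, 2.79, 3.14, 3.14, 3.14].

INTERFACE

Orientations are given as [roll, pitch, yaw] about the fixed x, y, z axes, in that order (R = Rz(yaw) Ry(pitch) Rx(roll)).
In Python, from plant import r gives the robot as it stands. Calls block until the motion is done:
- r.move_pose(position, orientation): joint-space move of the TCP to a pose.
- r.move_straight(position, velocity=0.15, rotation=None, guard=None): straight line of the TCP; rotation=None keeps the orientation; velocity is the mean speed in m/s. With guard (N) it stops when the force on the tool has changed by that much, and returns True; else False.
- r.movej(angles): joint-space move.
- r.move_gripper(opening, effort=None): finger opening in m; effort is the grip in N (None keeps the last); returns when the fingers have stopped.
- r.wait(seconds).
- r.inverse_kinematics(position, orientation): joint angles nearest the present ones, or None.
- r.sense(): the state.
- r.get_image(name): name is "scene" or "side" or "wrist"; returns (picture, depth): 384x512x3 uint8, red, green, blue; 384x512 float32, m along the optical axis (not along the pixel's ray), 0 where there is no reading.
- r.camera_params(name): a dict with "K" (3x3 intrinsics, pixels), "eye" and "rotation" of the camera in the world. Camera axes: x right, y up, looking along -z (the intrinsics and any distortion apply to the point x, -y, -z); pixel columns grow to the right and rows downward; lengths in m; the calibration is good to about 2 mm. A picture is of the moment at which its call begins: read the wrist's pose just before it. camera_params takes no time and is no camera call; for the wrist camera it gives the pose at the moment of the call.
A pose or a line that the arm cannot do raises r.MotionError and nothing moves.
- r.sign_off(): hands the job in, once; it reports no verdict.
The state is a dict: "clock": time; "joints": joint angles; "joint_velocities": joint speeds; "joint_efforts": joint torques, N m; "position": TCP position; "eef_rot": TCP orientation; "wrist_force": force on the tool from outside, world axes, zero at the start; "torque": the same for the moment, N m; "width": finger opening in m.
Only numpy, scipy, OpenCV 4.12 (cv2) and the standard library are available. Lean on these libraries where they do the work, as an engineer would, in place of code of your own. Each camera call takes 0.05 s, during which the arm holds its last target. There are 200 camera calls.

TASK

The blue-lidded sample jar stands loose in the grey jar holder. Slide the holder's slotted bracket by its black grip up to the red band and on until its jaw has pushed the jar fully home into the white vee and keeps bearing on it lightly, with no play left, then turn the black T-knob clockwise against its spring washer all the way to its stop, so that the bracket is clamped. Press the jar only gently, and leave the things beside the holder where they stand.

Things in the scene. Friction and masses are not known exactly. Their poses are not given: they have to be found in the camera images.
- holder: Jar holder, fixed to the worktop: grey metal base plate 281 x 96 mm, its top 12 mm over the worktop. Origin at the centre of its underside, z up, +x = the sliding direction, from the bracket's black grip toward the white vee. The bracket slides on it along x only.
- usual_home (a point): Point on the base's top near where the jar's underside centre stands when it is home in the vee. The vee, a 90 degree notch open toward -x in a slippery white block 34 mm high, is screwed down through slots of its own, up to 8 mm nearer or farther along the holder's x, and the jar is not quite round: true to 9 mm only.
- bracket: Slotted steel bracket, plate 144 x 64 x 5 mm on the base, black grip at its rear end, upright jaw in front. Axes as the holder's; origin on the plate's underside, 75 mm ahead of the grip's middle, 66 mm behind the jaw's face. It slides with a steady drag of about 7 N (1 to 2 N more when it pushes the jar along), starts 17 to 44 mm short of its final place and stays where it is left.
- grip_top (a point): Middle of the top of the bracket's black grip: an upright block 10 mm thick along the sliding direction, 44 mm wide across it, 34 mm high, top 51 mm over the worktop. Pinch it across its 10 mm from above.
- jaw_face (a point): Middle of the jaw's white pad (52 mm wide, 4 to 32 mm over the base), which meets the jar's body. Pad, jar and vee are stiff: from first touch to 15 N is a few tenths of a millimetre, so feel for it. After the grip is let go the jaw keeps the bearing force it had, up to about 7 N.
- index_mark (a point): Outer end of the red index line on the edge of the bracket's plate, on its top, 17 mm over the worktop.
- band_mark (a point): Middle of the 20 mm long red band on the base beside the bracket. With a jar of this size held home the bracket's red index line stands within the band (9 mm either way along the holder's x), no nearer known: the end is found by feel.
- jar: White sample jar with blue screw lid, 59 mm high, body about 50 mm across (lid 53 mm), about 0.2 kg, standing on the base between jaw and vee, 4 to 10 mm short of home. Origin at the centre of its underside. The jaw may press it with 15 N at most; 5 to 9 N is right.
- clamp_knob: Black T-knob of the clamp, on a stud through the middle slot; turns about the vertical; origin on its axis. Clockwise from above tightens: it sinks 1.2 mm per radian, turns freely (0.05 N m) for 0.1 to 0.5 rad, then presses a spring washer on the bracket with about 30 N more per radian, up to a firm stop 1.05 to 1.45 rad from where it starts. It stays where it is left.
- knob_grip (a point): Middle of the T-knob's bar, on the turning axis; axes are the knob's. The bar runs along its y, 52 mm long, 10 mm thick (its x), 21 mm high, top 56 mm over the worktop; only a thin neck below it. Pinch it across its 10 mm from above.
- jar_red: Bystander: white sample jar with red lid, 49 mm across, 57 mm high, beside the holder. Origin at the centre of its underside.
- jar_spare: Bystander: white sample jar with white lid, 53 mm across, 59 mm high, beside the holder. Origin at the centre of its underside.
- weight: Bystander: brass knob weight, 24 mm across, 37 mm high, beside the holder. Origin at the centre of its underside.
Mind the look-alikes: they are no part of the job. Leave any brown, purple or turquoise look-alike of the jar alone.

How it is judged:
By the outcome, as a careful person would: the job done as asked, in the order asked, and still so for the second after the job is handed in, with the robot touching nothing.
It also fails if it takes over 64 s, if anything falls off the work surface, if the arm or the gripper's body presses on something with over 40 N, if the wrist force passes 120 N, or if a joint passes its speed limit or range.

## Working session

There is one attempt and no reset: what is moved stays moved. The work goes in short steps, each a Python script; the robot and the scene stay as the last script left them, time stands still between calls to the robot, and variables do not carry over. Pictures are saved under pics/ and viewed, about 8 in all and at most 12, crops included, and the job is handed in when it is done.

```bash
mkdir -p pics; ls
cat > h.py <<'E'
from plant import r
import numpy as np, cv2
def snap(n,f):
    p=r.camera_params(n); im,d=r.get_image(n)
    cv2.imwrite(f'pics/{f}.png',im[:,:,::-1]); np.savez(f'pics/{f}.npz',d=d,im=im,K=p['K'],e=p['eye'],R=p['rotation'])
    return im,d,p
def load(f): return np.load(f'pics/{f}.npz')
def ray(f,u,v):
    z=load(f);K=z['K'];c=np.array([(u-K[0,2])/K[0,0],-(v-K[1,2])/K[1,1],-1.])
    return z['e'],z['R']@c
def onz(f,u,v,h):
    e,d=ray(f,u,v); return e+d*(h-e[2])/d[2]
def proj(f,P):
    z=load(f);K=z['K'];c=z['R'].T@(np.array(P)-z['e']);return K[0,0]*c[0]/-c[2]+K[0,2],K[1,1]*c[1]/c[2]+K[1,2]
E
python3 - <<'E'
from h import *
for n in("scene","side","wrist"):
    im,d,p=snap(n,n+'0'); print(n,p)
a=np.hstack([cv2.imread('pics/scene0.png'),cv2.imread('pics/side0.png')])
s=r.sense();print(s)
E
```

```text
pics
scene {'K': array([[428.24273447,   0.        , 256.0468308 ],
       [  0.        , 428.24273447, 194.39680738],
       [  0.        ,   0.        ,   1.        ]]), 'eye': array([0.15184314, 0.40629025, 0.50609746]), 'rotation': array([ 1.04046336, -0.02460421, -2.56106712])}
side {'K': array([[373.64886726,   0.        , 253.54755221],
       [  0.        , 373.64886726, 198.1356556 ],
       [  0.        ,   0.        ,   1.        ]]), 'eye': array([ 0.14726855, -0.90096656,  0.38310331]), 'rotation': array([ 1.16681007e+00, -1.02290950e-06, -5.17102253e-01])}
wrist {'K': array([[343.01607355,   0.        , 261.0793098 ],
       [  0.        , 343.01607355, 193.66377045],
       [  0.        ,   0.        ,   1.        ]]), 'eye': array([0.12972555, 0.61719174, 0.37371767]), 'rotation': array([-0.33204646,  0.00183156,  1.23043401])}
{'clock': 0.15, 'joints': array([ 1.22655291e+00,  3.53494054e-01,  1.63396063e+00, -5.53008109e-06,
        1.15520893e+00, -2.40017119e-03]), 'joint_velocities': array([ 0.00018367, -0.00189252, -0.00205638,  0.00151754, -0.00024573,
       -0.00080704]), 'joint_efforts': array([ 6.32282809e-04, -6.05641007e+01, -3.42339814e+01,  1.49465950e-04,
        6.01801657e-03,  1.54903665e-05]), 'position': array([0.20939836, 0.58850544, 0.24473216]), 'eef_rot': array([-1.56847465,  1.56972535, -1.91031566]), 'wrist_force': array([-0.25550305, -0.78495156,  0.11597705]), 'torque': array([ 0.01623368,  0.0196857 , -0.0174747 ]), 'width': 0.08552379274940508}
```

View pics/scene0.png

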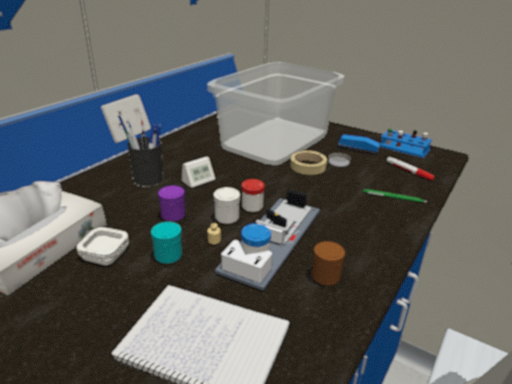

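View pics/wrist0.png

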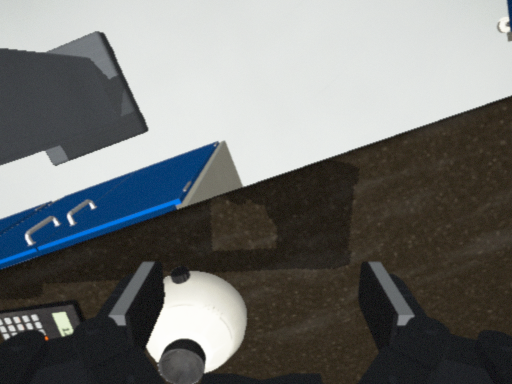

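The scene view shows the holder from about (245,275), the vee end, to (300,200), the grip end. The grip is at (297,198), the knob about (276,217), the blue lid (256,234) and the red band about (292,238). The wrist view doesn't show the holder.

```bash
sed -i "s/R=p\['rotation'\]/R=Rotation.from_euler('xyz',p['rotation']).as_matrix()/; 2a from scipy.spatial.transform import Rotation" h.py
python3 - <<'E'
from h import *
for n in("scene","side","wrist"):
    z=dict(np.load(f'pics/{n}0.npz'));z['R']=Rotation.from_euler('xyz',z['R']).as_matrix();np.savez(f'pics/{n}0.npz',**z)
for nm,u,v,h in [('grip',297,194,.051),('knob',276,217,.056),('lid',256,230,.071),('corner',266,290,.0),('cornerL',219,270,0.0),('cornerR',319,208,.012),('red',251,184,.057),('spare',227,193,.059)]:
    print(nm,onz('scene0',u,v,h).round(3))
im=cv2.imread('pics/scene0.png')[170:300,190:350]
cv2.imwrite('pics/c1.png',cv2.resize(im,None,fx=4.6,fy=4.6,interpolation=cv2.INTER_CUBIC))
E
```

```text
grip [ 0.499 -0.301  0.051]
knob [ 0.486 -0.193  0.056]
lid [ 0.482 -0.117  0.071]
corner [ 0.426 -0.065  0.   ]
cornerL [ 0.522 -0.06   0.   ]
cornerR [ 0.46  -0.336  0.012]
red [ 0.596 -0.271  0.057]
spare [ 0.613 -0.207  0.059]
```

View pics/c1.png

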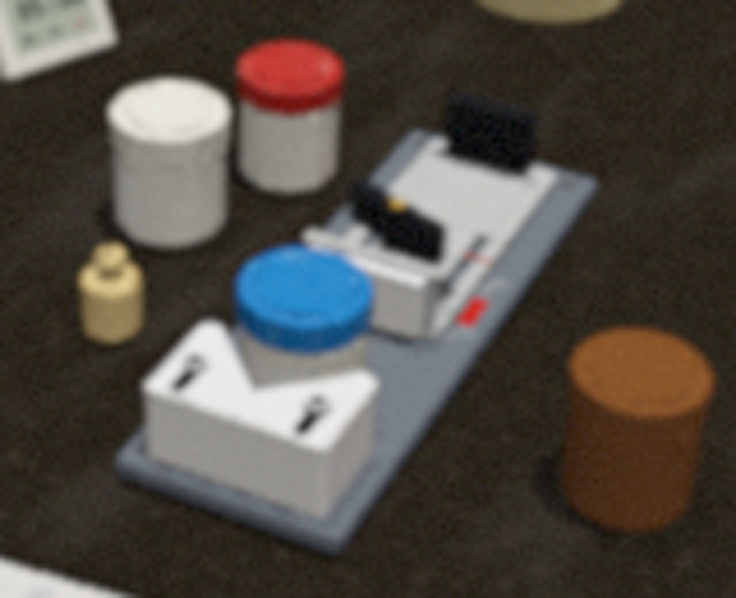

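The crop shows the grip's top centre at crop (490,105), the knob bar from (360,195) to (440,245), the index line at (478,258) and the band at (472,312). The look-alikes are off the holder. Next I'll take a look from above.

```bash
cat >> h.py <<'E'
def ori(yaw):  # jaw (tool y) along world yaw, tool pointing down
    y=np.array([np.cos(yaw),np.sin(yaw),0]);x=np.array([0,0,-1.])
    return Rotation.from_matrix(np.column_stack([x,y,np.cross(x,y)])).as_euler('xyz')
E
python3 - <<'E'
from h import *
yw=np.deg2rad(97)
for a in (yw,yw-np.pi): print(r.inverse_kinematics([.47,-.2,.28],ori(a)))
r.move_pose([.47,-.2,.28],ori(yw)); snap('wrist','w1'); print(r.sense()['clock'],r.sense()['position'])
im=cv2.imread('pics/w1.png'); cv2.imwrite('pics/w1b.png',cv2.resize(im,(800,600),interpolation=cv2.INTER_CUBIC))
E
```

```text
[-0.40525777  0.13975062  1.83449397  0.          1.16734806 -2.09822714]
[-0.40525777  0.13975062  1.83449397  0.          1.16734806  1.04336551]
3.125 [ 0.47024881 -0.19952578  0.27996023]<sys>:0: UserWarning: Gimbal lock detected. Setting third angle to zero since it is not possible to uniquely determine all angles.
```

View pics/w1b.png

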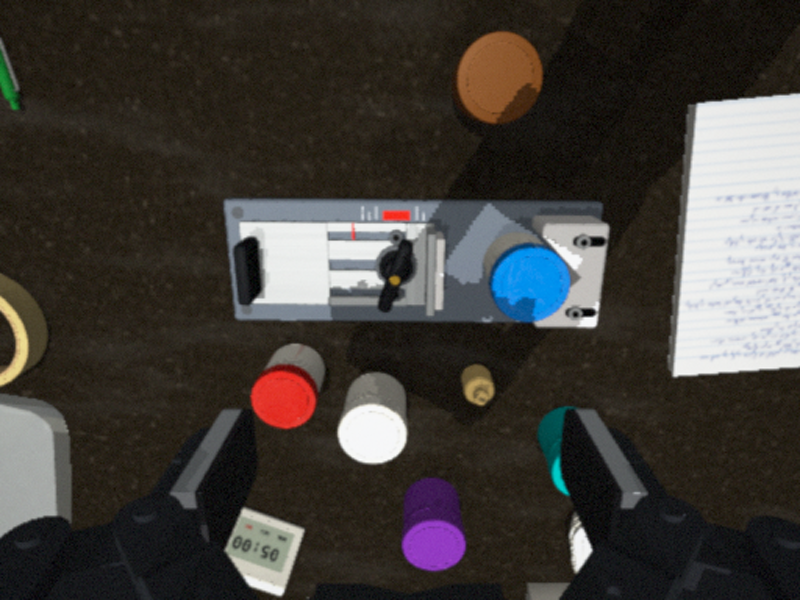

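The wrist view (scaled 1.5625x) shows the grip top at about (247,270), the knob bar from (409,243) to (385,306), the index line's outer end at (353,228) and the band at (397,215). The plate corners are (224,200), (601,203) and (236,320). The jar lid is at (530,283).

Run:
```python
from h import *
k=1.5625
P={}
for nm,u,v,h in [('c1',224,200,.012),('c2',602,203,.012),('c3',236,320,.012),('gripT',243,239,.051),('gripB',247,302,.051),('knob',397,274.5,.056),('kT',409,243,.056),('kB',385,306,.056),('lid',531,283,.071),('idx',353,226,.017),('band',397,215,.012)]:
    P[nm]=onz('w1',u/k,v/k,h); print(nm,P[nm].round(4))
ang=lambda a,b:np.degrees(np.arctan2(*(P[b]-P[a])[[1,0]]))
print(ang('c1','c2'),ang('gripB','gripT'),ang('kB','kT'),np.linalg.norm(P['c2']-P['c1']),np.linalg.norm(P['kT']-P['kB']),np.linalg.norm(P['gripT']-P['gripB']))
z=load('w1')['d'];print(z[170:180,150:162].round(3)[::5])
c=cv2.imread('pics/w1.png')[120:215,140:300];cv2.imwrite('pics/w1c.png',cv2.resize(c,None,fx=5,fy=5,interpolation=cv2.INTER_CUBIC))
```

```text
c1 [ 0.4597 -0.3368  0.012 ]
c2 [ 0.4274 -0.0605  0.012 ]
c3 [ 0.5535 -0.3261  0.012 ]
gripT [ 0.4774 -0.3111  0.051 ]
gripB [ 0.5224 -0.3072  0.051 ]
knob [ 0.4878 -0.2045  0.056 ]
kT [ 0.465  -0.1991  0.056 ]
kB [ 0.5115 -0.2101  0.056 ]
lid [ 0.4783 -0.1164  0.071 ]
idx [ 0.4661 -0.2405  0.017 ]
band [ 0.4549 -0.2093  0.012 ]
96.67140219531409 -175.0448190861398 166.6467628731389 0.27812062606069893 0.047834563192680944 0.04525735587281195
[[0.372 0.37  0.369 0.369 0.369 0.368 0.369 0.37  0.37  0.373 0.375 0.379]
 [0.411 0.373 0.37  0.371 0.372 0.371 0.37  0.372 0.373 0.374 0.376 0.378]]
```

View pics/w1c.png

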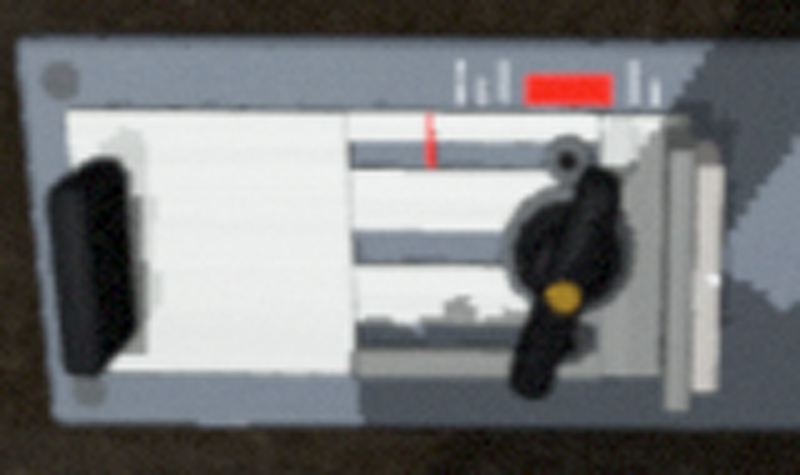

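```bash
cat >> h.py <<'E'
U=np.array([np.cos(np.deg2rad(96.7)),np.sin(np.deg2rad(96.7)),0]); G=np.array([.5015,-.310,.038])
def st(n=1):
    s=r.sense(); return round(s['clock'],2), s['position'].round(4), 'Fu',round(float(s['wrist_force']@U),2),'F',s['wrist_force'].round(2),'w',round(s['width'],4)
E
python3 - 2>/dev/null <<'E'
from h import *
r.move_gripper(.04,40)
r.move_pose(G+[0,0,.05],ori(np.deg2rad(96.7)))
print(st())
print(r.move_straight(G,.08,guard=15)); print(st())
r.move_gripper(0.0,40); print(st())
p=r.sense()['position']
r.move_straight(p+U*.002,.01); print(st())
r.move_straight(p+U*.020,.03); print(st())
for i in range(3): r.wait(.05); print(st())
snap('wrist','w2')
E
```

```text
(4.53, array([ 0.502, -0.31 ,  0.089]), 'Fu', -0.01, 'F', array([0.33, 0.03, 1.24]), 'w', 0.04)
False
(5.3, array([ 0.5016, -0.3101,  0.0379]), 'Fu', 0.08, 'F', array([-0.86, -0.02, -0.29]), 'w', 0.0399)
(5.67, array([ 0.502 , -0.3107,  0.0386]), 'Fu', -3.61, 'F', array([-0.91, -3.75,  3.14]), 'w', 0.0093)
(5.97, array([ 0.5018, -0.3093,  0.0387]), 'Fu', -5.58, 'F', array([-1.51, -5.79, -0.75]), 'w', 0.0088)
(6.72, array([ 0.4997, -0.2912,  0.0387]), 'Fu', -5.12, 'F', array([-0.97, -5.27, -0.36]), 'w', 0.0092)
(6.78, array([ 0.4998, -0.2912,  0.0387]), 'Fu', -4.98, 'F', array([-0.22, -5.04, -1.08]), 'w', 0.0094)
(6.83, array([ 0.4997, -0.2912,  0.0387]), 'Fu', -4.66, 'F', array([-0.04, -4.7 , -0.51]), 'w', 0.0093)
(6.88, array([ 0.4997, -0.2912,  0.0387]), 'Fu', -4.4, 'F', array([-1.47, -4.6 , -1.19]), 'w', 0.0095)
```

```bash
python3 - 2>/dev/null <<'E'
from h import *
def F():
    a=[]
    for i in range(4): r.wait(.02); a.append(r.sense()['wrist_force']@U)
    return -np.mean(a)
p=r.sense()['position']; print(F()); L=[]
for i in range(1,41):
    r.move_straight(p+U*.0005*i,.01); f=F(); L.append(round(f,1))
    if f>8.2: break
print(L,i,st()); print(F(),F())
E
```

```text
4.506683257204147
[np.float64(5.7), np.float64(6.0), np.float64(6.9), np.float64(6.4), np.float64(6.8), np.float64(6.5), np.float64(6.2), np.float64(6.3), np.float64(6.3), np.float64(6.4), np.float64(6.5), np.float64(6.2), np.float64(5.9), np.float64(6.4), np.float64(6.2), np.float64(7.1), np.float64(6.4), np.float64(6.2), np.float64(6.6), np.float64(6.7), np.float64(6.7), np.float64(7.7), np.float64(7.5), np.float64(7.8), np.float64(7.3), np.float64(7.2), np.float64(7.6), np.float64(7.7), np.float64(8.0), np.float64(7.7), np.float64(7.3), np.float64(7.6), np.float64(8.3)] 33 (17.44, array([ 0.498 , -0.2757,  0.0387]), 'Fu', -8.09, 'F', array([-1.35, -8.31, -1.83]), 'w', 0.0094)
8.086044129861849 8.748664607901127
```

```bash
python3 - 2>/dev/null <<'E'
from h import *
def F(n=4):
    a=[]
    for i in range(n): r.wait(.02); a.append(r.sense()['wrist_force']@U)
    return -np.mean(a)
p=r.sense()['position']; s=0; L=[]
for i in range(45):
    s+=.0004 if not L or L[-1]<9.2 else .0001
    r.move_straight(p+U*s,.01); f=F(); L.append(round(float(f),1))
    if f>12.6: break
print(L,s,st()); print(F(8))
snap('wrist','w3')
im=cv2.imread('pics/w3.png'); cv2.imwrite('pics/w3b.png',cv2.resize(im,(800,600),interpolation=cv2.INTER_CUBIC))
E
```

```text
[6.1, 8.1, 8.9, 9.1, 10.3, 10.5, 11.9, 12.1, 12.0, 12.6] 0.002499999999999999 (20.74, array([ 0.4979, -0.2748,  0.0387]), 'Fu', -12.8, 'F', array([ -2.88, -13.22,  -4.02]), 'w', 0.0093)
12.729916348793203
```

View pics/w3b.png

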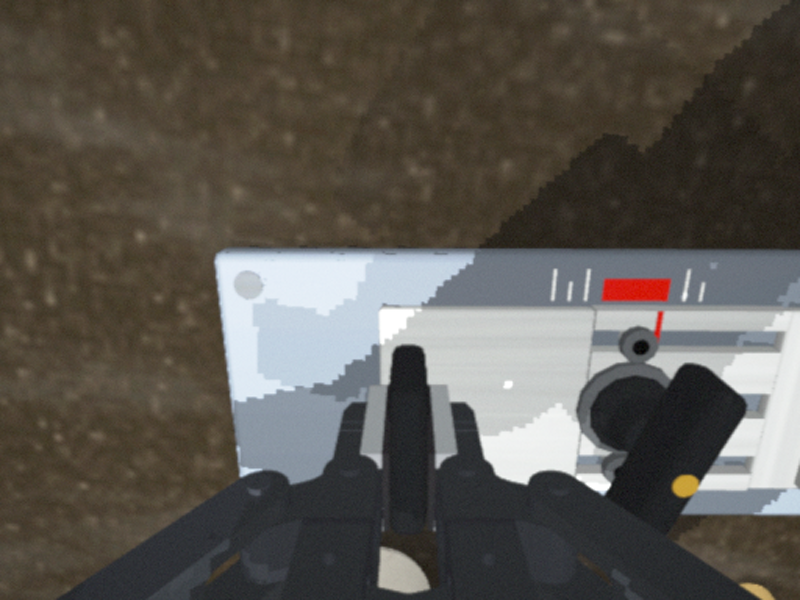

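The index line at (660,325) now lies inside the red band, which spans 602 to 669. The force rose steeply to 12.7 N, which is about 6.3 N over the drag, so the jar is home. I'll let go of the grip and go above the knob.

```bash
python3 - 2>/dev/null <<'E'
from h import *
r.move_gripper(.03,40); print(st())
p=r.sense()['position']; r.move_straight(p+[0,0,.08],.15)
r.move_pose([.4895,-.205,.15],ori(np.deg2rad(76.6))); r.move_gripper(.085); print(st(), r.sense()['joints'])
snap('wrist','w4')
im=cv2.imread('pics/w4.png'); cv2.imwrite('pics/w4b.png',cv2.resize(im,(800,600),interpolation=cv2.INTER_CUBIC))
E
```

```text
(21.26, array([ 0.4975, -0.2728,  0.0386]), 'Fu', -0.07, 'F', array([-0.59, -0.14, -0.5 ]), 'w', 0.0301)
(23.03, array([ 0.4895, -0.2051,  0.15  ]), 'Fu', -0.94, 'F', array([ 1.16, -0.81, -0.85]), 'w', 0.085) [-3.99644964e-01  3.23764359e-01  1.92019697e+00 -2.30666888e-05
  8.97642811e-01 -1.73655141e+00]
```

View pics/w4b.png

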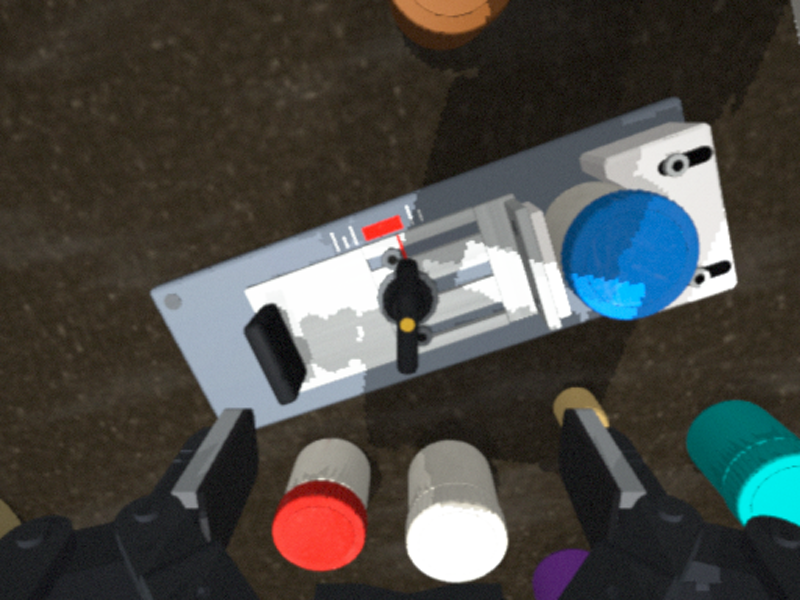

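The bar stands vertical in the image, from (407,260) to (407,373), with its middle at (407,316). The tool yaw therefore matches and the bar is centred between the fingers. Now I'll grasp it and turn.

```bash
python3 - 2>/dev/null <<'E'
from h import *
c=onz('w4',407/1.5625,316/1.5625,.056); print(c)
c=0.6*c+0.4*np.array([.4895,-.205,0]); c[2]=.046
r.move_gripper(.035,80)
r.move_pose(c+[0,0,.05],ori(np.deg2rad(76.6)))
print(r.move_straight(c,.08,guard=12)); print(st())
r.move_gripper(0,80); s=r.sense(); print(st(),s['torque'].round(3))
p=s['position']; np.save('kp.npy',p)
L=[]
for i in range(1,34):
    a=.05*i
    j=r.inverse_kinematics([c[0],c[1],c[2]-.0012*a],ori(np.deg2rad(76.6)-a)); r.movej(j)
    s=r.sense(); t=s['torque'][2]; L.append((round(a,2),round(float(t),2),s['wrist_force'].round(1).tolist(),round(float(s['joints'][5]),3)))
    if abs(t)>1.2 or s['clock']>48: break
for l in L: print(*l)
print(st())
E
```

```text
[ 0.4880477  -0.20493866  0.056     ]
False
(24.73, array([ 0.4888, -0.2051,  0.0462]), 'Fu', -0.08, 'F', array([ 0.55, -0.01,  0.25]), 'w', 0.0349)
(25.12, array([ 0.489 , -0.2054,  0.0467]), 'Fu', -2.19, 'F', array([-1.64, -2.4 ,  6.36]), 'w', 0.0097) [-0.458  0.264 -0.081]
0.05 0.01 [-1.7, -2.4, 7.0] -1.687
0.1 0.01 [-1.6, -1.0, 7.0] -1.637
0.15 0.03 [-1.5, 0.0, 7.7] -1.587
0.2 0.07 [-1.1, 1.1, 7.6] -1.537
0.25 0.1 [-0.5, 1.5, 8.3] -1.487
0.3 0.1 [-1.2, 3.2, 8.6] -1.437
0.35 0.1 [-0.8, 4.1, 9.0] -1.387
0.4 0.13 [-0.2, 5.3, 8.8] -1.337
0.45 0.11 [-0.1, 5.0, 8.7] -1.287
0.5 0.21 [0.3, 6.0, 8.9] -1.237
0.55 0.12 [0.8, 6.8, 9.8] -1.187
0.6 0.22 [1.9, 7.3, 10.1] -1.137
0.65 0.23 [1.6, 8.9, 9.2] -1.087
0.7 0.19 [2.0, 8.4, 9.6] -1.037
0.75 0.2 [3.2, 9.6, 9.2] -0.987
0.8 0.21 [3.2, 10.2, 10.3] -0.937
0.85 0.2 [4.3, 10.7, 10.3] -0.887
0.9 0.2 [4.9, 12.0, 10.0] -0.837
0.95 0.2 [4.6, 12.6, 10.7] -0.787
1.0 0.25 [5.8, 12.9, 10.8] -0.737
1.05 0.26 [6.5, 13.7, 10.1] -0.687
1.1 0.19 [5.8, 13.6, 10.3] -0.637
1.15 0.33 [6.7, 14.2, 10.8] -0.587
1.2 0.54 [6.9, 13.1, 10.4] -0.537
1.25 1.07 [7.5, 14.3, 10.3] -0.488
1.3 1.59 [7.2, 14.5, 13.0] -0.439
(31.62, array([ 0.4914, -0.2037,  0.046 ]), 'Fu', 13.58, 'F', array([ 7.21, 14.52, 12.96]), 'w', 0.0095)
```

The torque jumped from 0.2 to 1.6 N·m after 1.2 rad, which is the stop. I'll release, back off and check.

```bash
python3 - 2>/dev/null <<'E'
from h import *
r.move_gripper(.035); print(st())
p=r.sense()['position']; r.move_straight(p+[0,0,.09],.15)
r.move_pose([.47,-.2,.28],ori(np.deg2rad(97))); print(st())
snap('wrist','w5')
c=cv2.imread('pics/w5.png')[110:260,130:400];cv2.imwrite('pics/w5c.png',cv2.resize(c,None,fx=2.95,fy=2.95,interpolation=cv2.INTER_CUBIC))
E
```

```text
(31.98, array([ 0.4882, -0.205 ,  0.0442]), 'Fu', -0.21, 'F', array([-0.15, -0.23,  0.51]), 'w', 0.0348)
(34.21, array([ 0.4698, -0.1999,  0.2792]), 'Fu', 1.2, 'F', array([0.55, 1.27, 0.08]), 'w', 0.0352)
```

View pics/w5c.png

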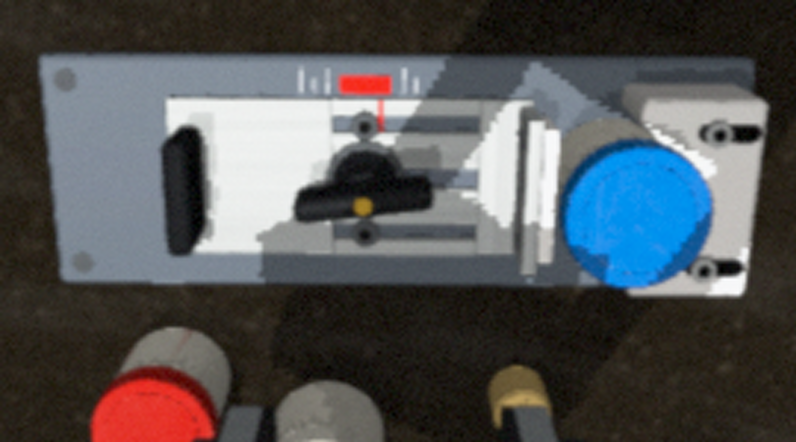

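The index line at (380,115) lies within the band (340–391). The jar is seated in the vee against the jaw, and the bystanders haven't moved. The bar has turned to about (297,207)–(432,187). I'll check the stop by re-gripping at the new angle and twisting on.

```bash
python3 - 2>/dev/null <<'E'
from h import *
q=lambda x,y:onz('w5',130+x/2.95,110+y/2.95,.0547)
a,b=q(297,207),q(432,187); th=np.arctan2(*(b-a)[[1,0]]); c=(a+b)/2
print(np.degrees(th),'turned',np.deg2rad(166.65)-th,c,np.linalg.norm(b-a))
yaw=th-np.pi/2; c[2]=.0445
r.move_pose(c+[0,0,.06],ori(yaw)); print(r.sense()['joints'].round(2))
print(r.move_straight(c,.1,guard=12)); r.move_gripper(0,100); print(st())
for i in range(1,9):
    r.movej(r.inverse_kinematics(c,ori(yaw-.05*i))); s=r.sense(); t=s['torque'][2]; print(round(.05*i,2),round(float(t),2),s['wrist_force'].round(1))
    if t>1.8 or s['clock']>50: break
r.move_gripper(.035)
p=r.sense()['position']; r.move_straight(p+[0,0,.09],.15)
r.move_pose([.47,-.2,.28],ori(np.deg2rad(97))); print(st())
snap('wrist','w6')
k=cv2.imread('pics/w6.png')[110:260,130:400];cv2.imwrite('pics/w6c.png',cv2.resize(k,None,fx=2.95,fy=2.95,interpolation=cv2.INTER_CUBIC))
E
```

```text
105.7707881258766 turned 1.0625426932226811 [ 0.48852009 -0.20528433  0.0547    ] 0.04969642259111258
[-0.4   0.39  1.95  0.    0.8  -0.68]
False
(36.67, array([ 0.4913, -0.2052,  0.0459]), 'Fu', 5.14, 'F', array([7.81, 6.1 , 1.36]), 'w', 0.009)
0.05 0.2 [6.9 5.4 0.4]
0.1 0.57 [8.1 7.7 1.2]
0.15 0.92 [8.4 6.4 1.5]
0.2 1.38 [8.  8.7 1.3]
0.25 1.14 [6.2 0.3 2.8]
0.3 1.78 [5.8 1.3 2.2]
0.35 2.37 [6.  0.5 3.7]
(41.11, array([ 0.4698, -0.1999,  0.2793]), 'Fu', 0.05, 'F', array([0.29, 0.09, 0.05]), 'w', 0.0349)
```

View pics/w6c.png

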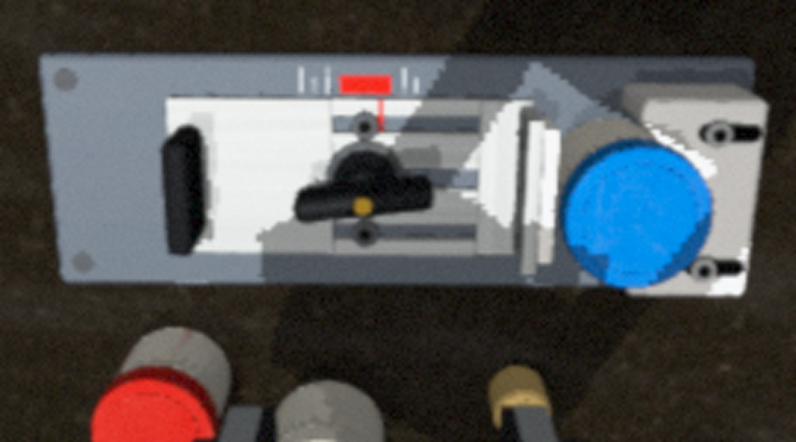

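The bar stayed at (297,207)–(432,187) under a further 2.4 N·m, so it is at its firm stop. The index line, jar and bystanders are unchanged, so I'm handing in.

```bash
python3 -c "
from plant import r
r.sign_off(); print(r.sense()['clock'])" 2>/dev/null
```

```text
the job is handed in; nothing more can be done
the job is handed in; nothing more can be done
```

The jar is home in the vee with the jaw bearing on it, the bracket is clamped, and the job was handed in at about 41 s of robot time.

- **Bracket:** I slid it by the grip and felt the jar pick up (+1.2 N). I then crept forward until the push reached 12.7 N against about 6.4 N of drag, so the jaw bears on the jar with about 6 N. That figure comes from the wrist force and was not measured at the jar. The index line stands inside the red band, towards its vee end.
- **Knob:** I turned it clockwise until the torque jumped from about 0.2 to 1.6 N·m. I then re-gripped it and twisted to 2.4 N·m, and it did not move further.
- **Disagreement:** the pictures give 1.06 rad of turn, but the gripper had been commanded to 1.3 rad. I put the difference down to flex and pad slip at the stop, because the second twist did not move the bar.
- **Last picture:** the jar is in the vee against the jaw, and the bracket has not moved since clamping. The red-lidded jar and the brass weight, and the part of the spare jar in view, look the same as in the picture before. The gripper is open and clear of everything.

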